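# Park the pen plotter after the art class

## Robot

A 6-joint arm with a two-finger parallel gripper is mounted at the origin on the work surface. World frame = base frame: x ahead of the robot, y to its left, z up, the work surface at z = 0. Lengths are in m, angles in rad, forces in N, time in s.
With the tool pointing down it reaches from about 0.35 to 0.85 m from the base axis. Payload 8.1 kg.
Tool frame: the origin (TCP) lies on the centre line of the jaws, within the pads' length; the fingertips stand 17 mm ahead of it and the grasp point (between the pads) lies 2 mm behind it; z points along the fingers, y is the line along which they close (so a half turn about z gives the same grasp; the last joint's range is limited). The gripper opens to 93 mm and grips with 3 to 60 N. Pads are 15 mm wide; open, the fingers measure 128 mm over their backs; the gripper's body (75 mm by 188 mm) begins 65 mm behind the grasp point.
Start: joints at [-1.392, 0.13, 1.488, -0, 1.523, -0.085], TCP at [0.156, -0.579, 0.236] pointing down, gripper open.
Joint ranges: [-2.96, 2.96], [-0.89, 2.26], [0.02, 2.5], [-1.34, 4.48], [0, 2.73], [-2.66, 2.66]. Speed limits (rad/s): [2.39, 2.39, 2.79, 3.14, 3.14, 3.14].

## Interface

Orientations are given as a rotation vector (axis times angle).
In Python, from plant import telemetry, viewer, order gives the robot as it stands.
- The arm moves only by the tool send_rows, never from a script. Its argument "plan" is a list that holds one entry, the list of rows, each a list of 5 numbers: the closure, from -1 (fully open) to 1 (shut), then the shift along the world's x, y, z normalised to -1 to 1, where 1 is 0.2 m, then the turn about the world's z normalised to -1 to 1, where 1 is 60 degrees. A call has 1 to 20 rows; each row is the pose to reach, as a shift and turn from the pose commanded when the call began; what a row does not reach only later rows make up. A row lasts 1/12 s, in which the tool goes at most 41.7 mm and 7.16 degrees, less where a joint would pass 70% of its speed; a pose out of reach is approached as far as the arm can. A call with a number of a shift or a turn outside -1 to 1 is refused whole. A call with a gripper value outside its range is refused whole. The fingers move at their own pace and stop on an object; "force" is the grip in N (left out, the last holds). Time passes only in rows, so rows that repeat a pose let the fingers close. It gives the time, the measured TCP pose, the force, the opening and the grip force at its end, in the units of the state.
- telemetry.read_state(): the state, without advancing time (a new reading comes with each control period).
- viewer.read_camera(name): name is "side" or "top"; returns (picture, depth): 420x560x3 uint8, blue, green, red; 420x560 float32, m along the optical axis (not along the pixel's ray), 0 where there is no reading.
- viewer.calibration(name): a dict with "camera_matrix" (3x3 intrinsics, pixels), "extrinsics" (4x4, takes a point from camera to world coordinates). Camera axes: x right, y up, looking along -z (the intrinsics and any distortion apply to the point x, -y, -z); pixel columns grow to the right and rows downward; lengths in m; the calibration is good to about 2 mm. A picture is of the moment at which its call begins. calibration takes no time and is no camera call.
- order.close_job(): hands the job in; it is judged then, once.
The state is a dict: "t": time; "q": joint angles; "dq": joint speeds; "joint_torque": joint torques, N m; "tool_pos": TCP position; "orientation": TCP orientation; "force": force on the tool from outside, world axes, zero at the start; "wrist_torque": the same for the moment, N m; "opening": finger opening in m; "gripper_force": force on a finger pad.
Only numpy, scipy, OpenCV 4.12 (cv2) and the standard library are available. Lean on these libraries where they do the work, as an engineer would, in place of code of your own. Each camera call takes 0.05 s, during which the arm holds its last target. There are 200 camera calls.

## Task

Close down the drawing plotter. First clear the two water pots off its bed: nest all three pots, the slim one inside the middle one and the middle one inside the large one, standing upright on the table beside the plotter. Then raise the pen fully with the small lift lever on the head, slide the head along the bridge until the pen is over the round cap well, and lower the lever fully so that the pen drops into the well; do not drag the lowered pen over the bed, do not tip a pot over on the way, and leave the brush jar, palette and paint tin where they are.

Things in the scene. Friction and masses are not known exactly. Their poses are not given: they have to be found in the camera images.
- plotter: Fixed pen plotter. Origin on the table under the middle of the pen's line of travel; x away from the robot at yaw 0, y along the bridge, z up. Bed x -115 to +135 mm, y -200 to +200, top 20 mm above the table. Bridge x +57 to +79 mm, 103 to 133 mm up, on two posts at y = +-185 (x +45 to +105, 145 mm tall). The head slides along it in y.
- carriage (a joint): Slide of the head along the bridge, m; equals the plotter-frame y of the pen. Range -0.15 to +0.15 (stops at both ends, one station lies under the pen at each); about 1.5 N of friction.
- head (a point): Point on the pen's axis in the head, 120 mm above the table. The head is a black box 52 x 46 x 60 mm (x, y, z; plotter frame), its front face 14 mm on the robot's side of the pen's axis, its underside 60 mm and its top 120 mm above the table; two thin lugs hold the lever's pivot, up to 135 mm; the pen stands up to 172 mm.
- lift_lever (a joint): Pivot of the steel lift lever on the head, rad. 0 = fully down (pen lowered, lever slopes down towards the robot by 0.35 rad below level), 0.85 = fully up (pen raised by 16 mm, lever 0.5 rad above level). It stays where it is left; about 0.1 N m of friction.
- lever_tip (a point): Centre of the crossbar at the lever's free end: steel cylinder 12 mm thick, 18 mm long along the plotter's y, on a bar 10 mm wide. The pivot axis (along the plotter's y) is 68 mm from here, 18 mm nearer the robot than the pen's axis, 126 mm above the table. Free space round and under the crossbar; it can be pinched from above, fingers closing along y. Tip up = lever up.
- pen_tip (a point): Point of the grey pen (13 mm thick), 2 mm above the bed when lowered, 18 mm when raised.
- cap_mouth (a point): Centre of the mouth of the cap well: a low fixed round black rubber cup on the bed at one end of the pen's travel (plotter y = +150 or -150 mm), 34 mm in diameter, 12 mm high, with an 18 mm hole, 9 mm deep. The other end has a square solid black rubber pad.
- wiper_pad: Fixed square black rubber pad 34 x 34 x 12 mm on the bed under the other end of the pen's travel; not the place for the pen. Origin at the centre of its underside.
- large_pot: Open round green plastic water pot, the widest and lowest, loose on the table left or right of the plotter: outside diameter 86 mm, inside 78 mm, height 54 mm, floor 5 mm thick. Origin at the centre of its underside, z up.
- middle_pot: Open round green plastic water pot on the plotter's bed: outside diameter 60 mm, inside 53 mm, height 82 mm, floor 5 mm. Origin at the centre of its underside, z up. In the large pot its rim stands 33 mm above the large one's.
- slim_pot: Open round green plastic water pot on the plotter's bed, the narrowest and tallest: outside diameter 40 mm, height 110 mm, floor 5 mm. Origin at the centre of its underside, z up. In the middle pot its rim stands 33 mm above the middle one's.
- brush_jar: Bystander: glass jar 72 mm in diameter with brushes, 205 mm tall in all, on the other side of the plotter from the large pot. Origin at the centre of its underside.
- palette: Bystander: round white plastic palette, 120 mm in diameter, 12 mm high, beside the plotter, farther out than the large pot or the jar. Origin at the centre of its underside.
- paint_tin: Bystander: flat closed paint tin 70 x 110 x 22 mm, on the other side of the plotter from the palette. Origin at the centre of its underside.

How it is judged:
On the way, in this order (a step that is already met when the one before it is completed fails the run):
1. all three pots nested upright on the table and let go (horizontal distance between middle_pot and large_pot below 0.014 m and z of middle_pot in the frame of large_pot between 0 and 0.011 m and horizontal distance between slim_pot and middle_pot below 0.011 m and z of slim_pot in the frame of middle_pot between 0 and 0.011 m and angle between each of large_pot, middle_pot, slim_pot's own z axis and vertical below 0.1 rad and height (world z) of large_pot below 0.008 m and contact force between the fingers and middle_pot below 0.1 N and contact force between the fingers and slim_pot below 0.1 N), for 0.2 s.
2. the pen is raised fully with the lever (value of joint lift_lever above 0.65 rad), for 0.1 s.
3. the head is slid, pen raised, until the pen is over the cap well (value of joint lift_lever above 0.65 rad and horizontal distance between pen_tip and cap_mouth below 0.007 m), for 0.1 s.
At the end, for the whole second after the job is handed in: Slim pot in the middle pot in the large pot, each resting on the floor of the next (within 6 mm), all upright within 0.1 rad, at rest, the large one standing on the table; pen within 7 mm of the cap well's centre, measured level; lift lever within 0.12 rad of fully down (horizontal distance between middle_pot and large_pot below 0.014 m and z of middle_pot in the frame of large_pot between 0 and 0.011 m and horizontal distance between slim_pot and middle_pot below 0.011 m and z of slim_pot in the frame of middle_pot between 0 and 0.011 m and angle between each of large_pot, middle_pot, slim_pot's own z axis and vertical below 0.1 rad and height (world z) of large_pot below 0.008 m and linear speed of each of large_pot, middle_pot, slim_pot below 0.02 m/s and horizontal distance between pen_tip and cap_mouth below 0.007 m and value of joint lift_lever below 0.12 rad); the robot touches nothing.
It fails at once if the head is slid with the pen down (lever under 0.4 rad while the head is over 12 mm from its start and the pen over 12 mm from the cap well) (value of joint lift_lever below 0.4 rad and distance of head from where it was at the start of the episode above 0.012 m and horizontal distance between pen_tip and cap_mouth above 0.012 m).
It fails at once if a pot is tipped over (more than 0.9 rad) (angle between any of large_pot, middle_pot, slim_pot's own z axis and vertical above 0.9 rad).
It fails at once if the brush jar, palette or paint tin is moved more than 30 mm (distance of any of brush_jar, palette, paint_tin from where it was at the start of the episode above 0.03 m).
It also fails if it takes over 72 s, if anything falls off the work surface, if the arm or the gripper's body presses on something with over 40 N, if the wrist force passes 120 N, or if a joint passes its speed limit or range.

## Working session

There is one attempt and no reset: what is moved stays moved. The work goes in short steps, Python scripts to look and compute and a tool call to move; the robot and the scene stay as the last step left them, time stands still between calls to the robot, and variables do not carry over. Pictures are saved under pics/ and viewed, at most 10 in all, crops included, and the job is handed in when it is done.

Besides the shell and the picture viewer there is one more tool, called after "Call:" by a JSON object that holds its "api" and its "payload". send_rows: Moves the arm, as the interface text tells. Scaled input: -1 to 1 covers 0.2 m each way for a shift and 60 degrees each way for a turn. Its arguments: {"type":"object","properties":{"plan":{"type":"array"},"force":{"type":"number"}},"required":["plan"]}

```bash
ls; mkdir -p pics; cat > h.py <<'E'
import numpy as np,cv2
from plant import telemetry, viewer, order
def snap(n,f):
    im,d=viewer.read_camera(n); cv2.imwrite(f'pics/{f}.png',im); np.save(f'pics/{f}.npy',d); return im,d
def world(n,d):
    c=viewer.calibration(n);K=c["camera_matrix"];T=np.array(c["extrinsics"])
    v,u=np.mgrid[:d.shape[0],:d.shape[1]]
    K=np.array(K)
    x=(u-K[0,2])/K[0,0]*d; y=(v-K[1,2])/K[1,1]*d
    P=np.stack([x,-y,-d],-1)@T[:3,:3].T+T[:3,3]; P[d==0]=np.nan
    return P
E
python3 - <<'E'
from h import *
for n in("top","side"):
    im,d=snap(n,n+"0");print(viewer.calibration(n))
print(telemetry.read_state())
E
```

```text
pics
{'camera_matrix': array([[428.1145513 ,   0.        , 274.02801246],
       [  0.        , 428.1145513 , 210.6597841 ],
       [  0.        ,   0.        ,   1.        ]]), 'extrinsics': array([[ 8.03227761e-04,  9.80685222e-01, -1.95591026e-01,
         3.62119424e-01],
       [-9.99999614e-01,  8.57549913e-04,  1.93051170e-04,
         8.59278031e-03],
       [ 3.57051497e-04,  1.95590795e-01,  9.80685532e-01,
         1.00921203e+00],
       [ 0.00000000e+00,  0.00000000e+00,  0.00000000e+00,
         1.00000000e+00]])}
{'camera_matrix': array([[454.50937401,   0.        , 274.20392772],
       [  0.        , 454.50937401, 205.71123318],
       [  0.        ,   0.        ,   1.        ]]), 'extrinsics': array([[ 0.92628091,  0.28759722, -0.24349848,  0.2794865 ],
       [-0.3766614 ,  0.68706831, -0.62133994, -0.67445026],
       [-0.01139555,  0.66725181,  0.74474504,  0.9141256 ],
       [ 0.        ,  0.        ,  0.        ,  1.        ]])}
{'t': 0.1, 'q': array([-1.39240321e+00,  1.31057327e-01,  1.48915231e+00, -1.41795596e-05,
        1.52299361e+00, -8.54100624e-02]), 'dq': array([ 0.00065806, -0.00159001, -0.00282112, -0.00014599, -0.00016833,
        0.00047724]), 'joint_torque': array([-6.23159958e-04, -5.61339784e+01, -4.93098557e+01,  7.68932118e-02,
        2.90900655e-02, -6.79544587e-05]), 'tool_pos': array([ 0.15637881, -0.57877214,  0.23471916]), 'orientation': array([-3.11270912e+00, -4.12970102e-01,  1.39728667e-04]), 'force': array([0.29177599, 0.63010252, 0.3418616 ]), 'wrist_torque': array([0.00312789, 0.03650391, 0.00312054]), 'gripper_force': 0.0, 'opening': 0.09298765882736247}
```

View pics/top0.png

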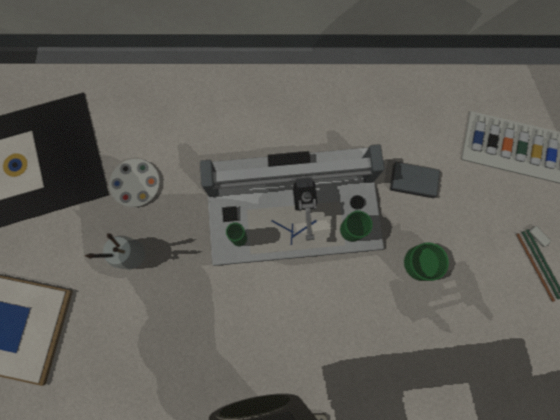

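View pics/side0.png

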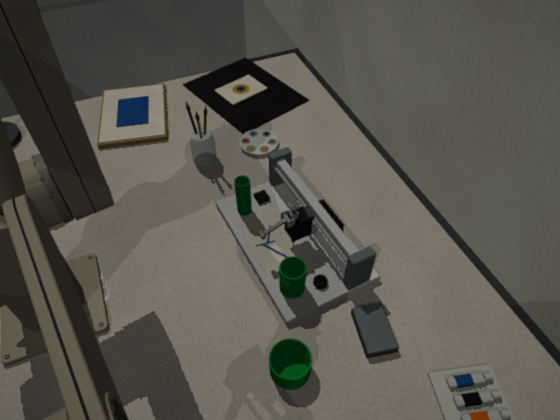

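The top view shows the slim pot (235,233), middle pot (356,226), large pot (428,262), round well (357,202), square pad (230,214) and head/lever (306,195–240). The side view agrees. Next I'll measure them.

```bash
python3 - <<'E'
from h import *
from scipy.optimize import least_squares
def fit(p):
    r=least_squares(lambda s:np.hypot(p[:,0]-s[0],p[:,1]-s[1])-s[2],[*p[:,:2].mean(0),.03],loss='soft_l1',f_scale=.002);return r.x.round(4)
for n in("top","side"):
    im=cv2.imread(f'pics/{n}0.png');d=np.load(f'pics/{n}0.npy');P=world(n,d)
    b,g,r=[im[...,i].astype(int) for i in range(3)]
    m=((g>1.6*r)&(g>1.6*b)&(g>25)).astype(np.uint8)
    k,l,s,c=cv2.connectedComponentsWithStats(m)
    for i in range(1,k):
        if s[i,4]<150: continue
        q=P[l==i];q=q[~np.isnan(q[:,0])]
        z=np.percentile(q[:,2],97);top=q[q[:,2]>z-.006]
        print(n,c[i].round(),s[i],'ztop',z.round(4),len(top),fit(top),'mid',top.mean(0).round(3))
    pts=dict(top=[(357,202),(230,214),(307,197),(309,240),(215,262),(382,247),(211,195),(250,180),(350,172),(304,183)],side=[(320,282),(262,197),(299,225),(264,234),(292,214)])[n]
    for u,v in pts:
        print(n,u,v,np.nanmedian(P[v-1:v+2,u-1:u+2].reshape(-1,3),0).round(4))
im=cv2.imread('pics/top0.png')[140:275,195:400];cv2.imwrite('pics/c.png',cv2.convertScaleAbs(cv2.resize(im,None,fx=3.9,fy=3.9,interpolation=3),alpha=1.8))
E
```

```text
top [358. 226.] [341 213  31  26 214] ztop 0.1036 49 [ 0.5144 -0.1723  0.0274] mid [ 0.5   -0.163  0.101]
top [413. 265.] [405 245  28  35 209] ztop 0.0561 80 [ 0.4388 -0.336   0.0401] mid [ 0.431 -0.307  0.054]
top [433. 261.] [418 244  30  35 684] ztop 0.0533 70 [ 0.439  -0.3369  0.0395] mid [ 0.437 -0.366  0.052]
top 357 202 [ 0.58   -0.1874  0.0226]
top 230 214 [0.5488 0.1106 0.0332]
top 307 197 [ 0.5617 -0.0594  0.1524]
top 309 240 [ 0.4875 -0.0706  0.0217]
top 215 262 [0.4388 0.1443 0.0198]
top 382 247 [ 0.4739 -0.2416  0.0191]
top 211 195 [0.5921 0.1545 0.0433]
top 250 180 [0.6126 0.061  0.1029]
top 350 172 [ 0.6297 -0.1589  0.1007]
top 304 183 [ 0.5999 -0.0558  0.1213]
side [243. 194.] [234 176  17  40 517] ztop 0.13 77 [0.494  0.0863 0.0181] mid [0.493 0.084 0.128]
side [292. 277.] [279 256  28  42 957] ztop 0.103 146 [ 0.5146 -0.1763  0.0279] mid [ 0.514 -0.179  0.101]
side [290. 363.] [ 269  339   43   51 1768] ztop 0.0548 290 [ 0.4385 -0.3396  0.0404] mid [ 0.436 -0.342  0.053]
side 320 282 [ 0.5791 -0.1885  0.0224]
side 262 197 [0.5506 0.1055 0.032 ]
side 299 225 [ 0.5709 -0.084   0.115 ]
side 264 234 [ 0.4895 -0.0724  0.1086]
side 292 214 [ 0.5618 -0.0657  0.136 ]
```

View pics/c.png

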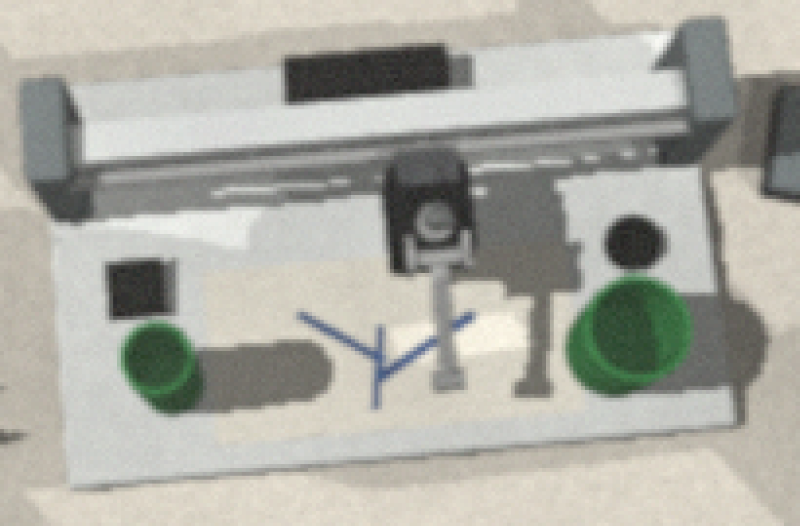

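The crop has the lever crossbar at crop (450,383), pen top (437,218), well (635,242) and slim rim (158,357). I'll refine these by ray casting.

```bash
cat >> h.py <<'E'
def ray(n,u,v,z):
    c=viewer.calibration(n);K=c["camera_matrix"];T=np.array(c["extrinsics"])
    w=T[:3,:3]@np.array([(u-K[0,2])/K[0,0],-(v-K[1,2])/K[1,1],-1]);o=T[:3,3]
    return (o+w*(z-o[2])/w[2]).round(4)
E
python3 - <<'E'
from h import *
f=lambda x,y:(195+(x+.5)/3.9-.5,140+(y+.5)/3.9-.5)
R=lambda t,x,y,z:print(t,ray("top",*f(x,y),z))
R('well',635,242,.032);R('pad',137,289,.032)
R('slim',158,357,.130);R('mid',641,325,.102);R('tip',450,384,.1087);R('tipz',450,384,.1027)
R('pen172',434,215,.172)
for p in[(70,487),(740,425)]:R('bedfront',*p,.02)
E
```

```text
well [ 0.5786 -0.1866  0.032 ]
pad [0.5496 0.1113 0.032 ]
slim [0.494 0.089 0.13 ]
mid [ 0.5163 -0.1742  0.102 ]
tip [ 0.4825 -0.0678  0.1087]
tipz [ 0.4834 -0.0684  0.1027]
pen172 [ 0.5617 -0.0556  0.172 ]
bedfront [0.4331 0.1495 0.02  ]
bedfront [ 0.4701 -0.2472  0.02  ]
```

Call:
{"api": "send_rows", "payload": {"plan": [[[-1,0.9,1,0,-0.16],[-1,0.9,1,0,-0.16],[-1,0.9,1,0,-0.16],[-1,0.9,1,0,-0.16],[-1,0.9,1,0,-0.16],[-1,0.9,1,0,-0.16],[-1,0.9,1,0,-0.16],[-1,0.9,1,0,-0.16]]], "force": 15}}

```text
t: 0.77
tool_pos: [0.3389, -0.376, 0.2354]
orientation: [-3.136, -0.158, -0.001]
force: [1.0, 0.2, -0.4]
opening: 0.0932
gripper_force: 0.0
```

Call:
{"api": "send_rows", "payload": {"plan": [[[-1,0.89,1,0,0],[-1,0.89,1,0,0],[-1,0.89,1,0,0],[-1,0.89,1,0,0],[-1,0.89,1,0,0],[-1,0.89,1,0,0],[-1,0.89,1,0,0],[-1,0.89,1,-0.3,0],[-1,0.89,1,-0.3,0],[-1,0.89,1,-0.3,0],[-1,0.89,1,-0.3,0]]]}}

```text
t: 1.68
tool_pos: [0.5133, -0.1794, 0.1743]
orientation: [-3.137, -0.15, 0.005]
force: [-0.1, -0.7, 0.7]
opening: 0.0929
gripper_force: 0.0
```

Call:
{"api": "send_rows", "payload": {"plan": [[[-1,0.01,0.022,-0.1,0],[-1,0.01,0.022,-0.25,0],[-1,0.01,0.022,-0.41,0],[-1,0.01,0.022,-0.41,0],[-1,0.01,0.022,-0.41,0],[0.6,0.01,0.022,-0.41,0],[0.6,0.01,0.022,-0.41,0],[0.6,0.01,0.022,-0.41,0],[0.6,0.01,0.022,-0.41,0],[0.6,0.01,0.022,-0.41,0],[0.6,0.01,0.022,-0.41,0],[0.6,0.01,0.022,-0.41,0]]]}}

```text
t: 2.68
tool_pos: [0.517, -0.1749, 0.0945]
orientation: [3.138, 0.151, 0.002]
force: [-0.3, 0.7, 5.4]
opening: 0.0602
gripper_force: 15.0
```

Call:
{"api": "send_rows", "payload": {"plan": [[[0.6,0,0,0.15,0],[0.6,0,0,0.3,0],[0.6,0,0,0.45,0],[0.6,-0.1,-0.2,0.45,0],[0.6,-0.2,-0.4,0.45,0],[0.6,-0.3,-0.6,0.45,0],[0.6,-0.39,-0.81,0.45,0],[0.6,-0.39,-0.81,0.45,0],[0.6,-0.39,-0.81,0.45,0],[0.6,-0.39,-0.81,0.45,0],[0.6,-0.39,-0.81,0.45,0],[0.6,-0.39,-0.81,0.45,0]]]}}

```text
t: 3.68
tool_pos: [0.4391, -0.3355, 0.1834]
orientation: [-3.137, -0.154, 0.0]
force: [1.1, 0.3, -0.7]
opening: 0.0603
gripper_force: 15.0
```

```bash
python3 - <<'E'
from h import *
im,d=snap("side","s1");cv2.imwrite('pics/s1c.png',cv2.convertScaleAbs(cv2.resize(im[140:420,180:460],None,fx=2.1,fy=2.1),alpha=1.5))
print(telemetry.read_state()['tool_pos'],telemetry.read_state()['opening'])
E
```

```text
[ 0.43914378 -0.33550651  0.18348155] 0.06050814304272612
```

View pics/s1c.png

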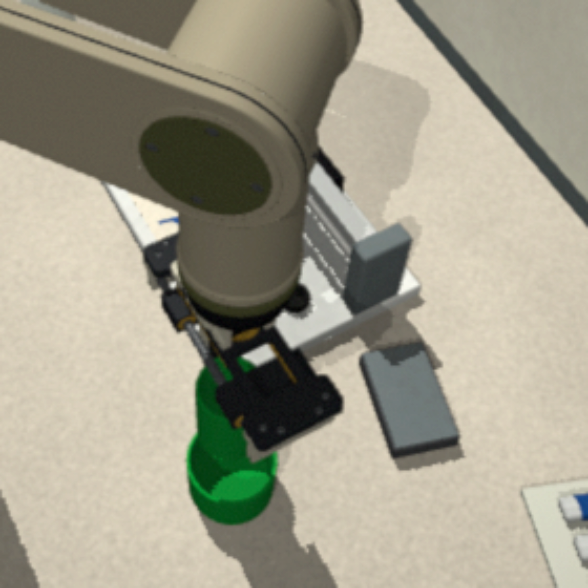

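The middle pot is held upright above the large pot, so I can lower it.

Call:
{"api": "send_rows", "payload": {"plan": [[[0.6,0,-0.012,-0.1,0],[0.6,0,-0.012,-0.2,0],[0.6,0,-0.012,-0.3,0],[0.6,0,-0.012,-0.36,0],[0.6,0,-0.012,-0.42,0],[0.6,0,-0.012,-0.46,0],[0.6,0,-0.012,-0.49,0],[0.6,0,-0.012,-0.505,0],[0.6,0,-0.012,-0.51,0],[0.6,0,-0.012,-0.51,0],[0.6,0,-0.012,-0.51,0]]]}}

```text
t: 4.65
tool_pos: [0.4389, -0.3397, 0.0824]
orientation: [3.137, 0.151, 0.001]
force: [0.7, 0.8, -1.3]
opening: 0.0605
gripper_force: 15.0
```

Call:
{"api": "send_rows", "payload": {"plan": [[[0.6,0,0,-0.01,0],[0.6,0,0,-0.01,0],[0.6,0,0,-0.01,0],[-1,0,0,-0.01,0],[-1,0,0,-0.01,0],[-1,0,0,-0.01,0],[-1,0,0,-0.01,0],[-1,0,0,-0.01,0],[-1,0,0,0.2,0],[-1,0,0,0.4,0],[-1,0,0,0.6,0],[-1,0,0,0.6,0],[-1,0.27,0.98,0.6,0],[-1,0.27,0.98,0.6,0],[-1,0.27,0.98,0.6,0],[-1,0.27,0.98,0.6,0],[-1,0.27,0.98,0.6,0],[-1,0.27,0.98,0.6,0],[-1,0.27,0.98,0.6,0]]]}}

```text
t: 6.23
tool_pos: [0.4929, -0.1415, 0.2016]
orientation: [3.137, 0.157, 0.0]
force: [0.5, -1.0, 0.4]
opening: 0.0927
gripper_force: 0.0
```

```bash
python3 - <<'E'
from h import *
im,d=snap("side","s2")
P=world("side",d);b,g,r=[im[...,i].astype(int) for i in range(3)]
m=(g>1.6*r)&(g>1.6*b)&(g>25)&(P[...,1]<-.25)
q=P[m];print(telemetry.read_state()['tool_pos'],np.percentile(q[:,2],[50,90,97,99]))
from scipy.optimize import least_squares
for lo,hi in((.045,.058),(.079,.092)):
    p=q[(q[:,2]>lo)&(q[:,2]<hi)];print(len(p),least_squares(lambda s:np.hypot(p[:,0]-s[0],p[:,1]-s[1])-s[2],[*p[:,:2].mean(0),.03],loss='soft_l1',f_scale=.002).x)
cv2.imwrite('pics/s2c.png',cv2.convertScaleAbs(cv2.resize(im[140:420,180:460],None,fx=2.1,fy=2.1),alpha=1.5))
E
```

```text
[ 0.49261983 -0.14286558  0.20162044] [0.04706688 0.08377949 0.08712479 0.08826789]
424 [ 0.43782795 -0.34320845  0.03704316]
252 [ 0.43624384 -0.34020683  0.02790499]
```

View pics/s2c.png

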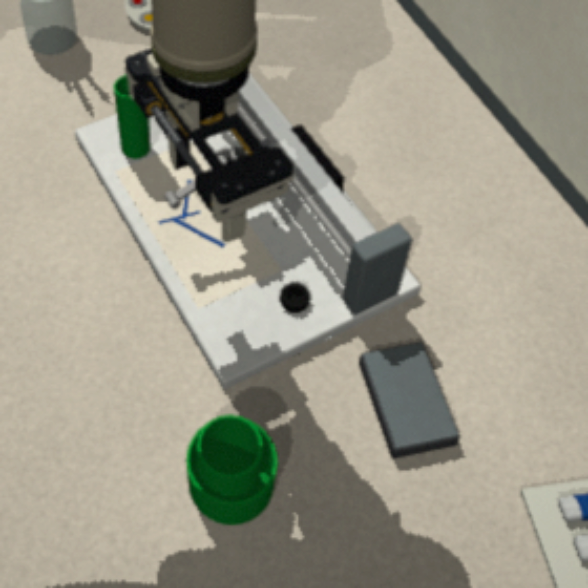

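The middle pot is seated in the large one, with its rim at about 0.087 m. Next is the slim pot.

Call:
{"api": "send_rows", "payload": {"plan": [[[-1,0.007,1,0,0],[-1,0.007,1,0,0],[-1,0.007,1,0,0],[-1,0.007,1,0,0],[-1,0.007,1,0,0],[-1,0.007,1,0,0],[-1,0.007,1,0,0]]]}}

```text
t: 6.87
tool_pos: [0.494, 0.0567, 0.2016]
orientation: [3.137, 0.154, 0.0]
force: [0.2, -1.1, -0.2]
opening: 0.0931
gripper_force: 0.0
```

Call:
{"api": "send_rows", "payload": {"plan": [[[-1,0,0.15,0,0],[-1,0,0.15,0,0],[-1,0,0.15,0,0],[-1,0,0.15,0,0]]]}}

```text
t: 7.2
tool_pos: [0.4941, 0.0848, 0.2015]
orientation: [3.137, 0.149, -0.0]
force: [0.3, 0.2, -0.4]
opening: 0.0932
gripper_force: 0.0
```

Call:
{"api": "send_rows", "payload": {"plan": [[[-1,0,0.013,-0.1,0],[-1,0,0.013,-0.25,0],[-1,0,0.013,-0.41,0],[-1,0,0.013,-0.41,0],[-1,0,0.013,-0.41,0],[0.8,0,0.013,-0.41,0],[0.8,0,0.013,-0.41,0],[0.8,0,0.013,-0.41,0],[0.8,0,0.013,-0.41,0],[0.8,0,0.013,-0.41,0],[0.8,0,0.013,-0.41,0],[0.8,0,0.013,-0.41,0],[0.8,0,0.013,-0.41,0]]]}}

```text
t: 8.28
tool_pos: [0.4939, 0.0894, 0.1197]
orientation: [3.138, 0.151, 0.0]
force: [-0.1, -0.1, -0.1]
opening: 0.0442
gripper_force: 0.0
```

Call:
{"api": "send_rows", "payload": {"plan": [[[0.8,0,0,0,0],[0.8,0,0,0,0],[0.8,0,0,0,0],[0.8,0,0,0.15,0],[0.8,0,0,0.3,0],[0.8,0,0,0.45,0],[0.8,0,0,0.6,0],[0.8,0,0,0.6,0],[0.8,0,0,0.6,0],[0.8,-0.1,-0.3,0.6,0],[0.8,-0.1,-0.5,0.6,0],[0.8,-0.1,-0.7,0.6,0],[0.8,-0.1,-0.85,0.6,0],[0.8,-0.1,-1,0.6,0],[0.8,-0.1,-1,0.6,0],[0.8,-0.1,-1,0.6,0]]]}}

```text
t: 9.62
tool_pos: [0.4727, -0.1121, 0.2376]
orientation: [-3.137, -0.145, 0.005]
force: [0.5, 0.7, -1.0]
opening: 0.0402
gripper_force: 15.0
```

Call:
{"api": "send_rows", "payload": {"plan": [[[0.8,-0.1,-0.2,0,0],[0.8,-0.15,-0.4,0,0],[0.8,-0.18,-0.6,0,0],[0.8,-0.18,-0.8,0,0],[0.8,-0.18,-1,0,0],[0.8,-0.18,-1,0,0],[0.8,-0.18,-1,0,0]]]}}

```text
t: 10.2
tool_pos: [0.4375, -0.3106, 0.2378]
orientation: [-3.136, -0.148, 0.003]
force: [1.2, 1.0, -1.0]
opening: 0.0401
gripper_force: 15.0
```

Call:
{"api": "send_rows", "payload": {"plan": [[[0.8,0.005,-0.145,0,0],[0.8,0.005,-0.145,0,0],[0.8,0.005,-0.145,-0.1,0],[0.8,0.005,-0.145,-0.2,0],[0.8,0.005,-0.145,-0.2,0],[0.8,0.005,-0.145,-0.2,0],[0.8,0.005,-0.145,-0.2,0],[0.8,0.005,-0.145,-0.2,0]]]}}

```text
t: 10.87
tool_pos: [0.4398, -0.3393, 0.2012]
orientation: [3.136, 0.153, 0.002]
force: [0.1, -0.2, -0.9]
opening: 0.0401
gripper_force: 15.0
```

```bash
python3 - <<'E'
from h import *
im,d=snap("side","s3")
print(telemetry.read_state()['tool_pos'])
cv2.imwrite('pics/s3c.png',cv2.convertScaleAbs(cv2.resize(im[250:420,220:380],None,fx=3.5,fy=3.5),alpha=1.5))
E
```

```text
[ 0.43971104 -0.33962113  0.20129412]
```

View pics/s3c.png

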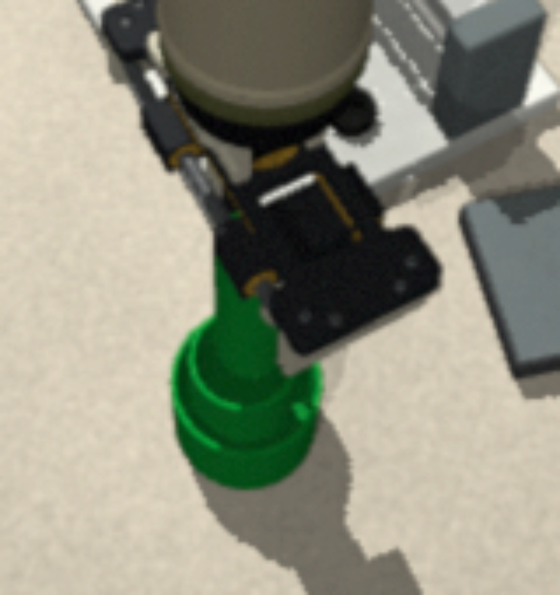

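The slim pot hangs above the nest at crop (245,370), centred between the rims. Lowering it now.

Call:
{"api": "send_rows", "payload": {"plan": [[[0.8,-0.005,0,-0.05,0],[0.8,-0.005,0,-0.1,0],[0.8,-0.005,0,-0.15,0],[0.8,-0.005,0,-0.2,0],[0.8,-0.005,0,-0.26,0],[0.8,-0.005,0,-0.32,0],[0.8,-0.005,0,-0.38,0],[0.8,-0.005,0,-0.42,0],[0.8,-0.005,0,-0.44,0],[0.8,-0.005,0,-0.45,0],[0.8,-0.005,0,-0.45,0],[0.8,-0.005,0,-0.45,0]]]}}

```text
t: 11.92
tool_pos: [0.4381, -0.3398, 0.1099]
orientation: [3.138, 0.151, 0.001]
force: [0.1, -0.7, -1.5]
opening: 0.0398
gripper_force: 15.0
```

Call:
{"api": "send_rows", "payload": {"plan": [[[-1,0,0,0,0],[-1,0,0,0,0],[-1,0,0,0,0],[-1,0,0,0,0],[-1,0,0,0,0],[-1,0,0,0,0],[-1,0,0,0.2,0],[-1,0,0,0.4,0],[-1,0,0,0.5,0],[-1,0,0,0.5,0],[-1,0.2,1,0.5,0],[-1,0.2,1,0.5,0],[-1,0.2,1,0.5,0],[-1,0.2,1,0.5,0],[-1,0.2,1,0.5,0],[-1,0.2,1,0.5,0],[-1,0.2,1,0.5,0]]]}}

```text
t: 13.33
tool_pos: [0.478, -0.1378, 0.2091]
orientation: [-3.137, -0.157, 0.001]
force: [0.2, -0.4, 0.2]
opening: 0.0934
gripper_force: 0.0
```

```bash
python3 - <<'E'
from h import *
im,d=snap("side","s4")
P=world("side",d);b,g,r=[im[...,i].astype(int) for i in range(3)]
m=(g>1.6*r)&(g>1.6*b)&(g>25)&(P[...,1]<-.25)
q=P[m];print(telemetry.read_state()['tool_pos'],np.percentile(q[:,2],[50,90,97,99]))
cv2.imwrite('pics/s4c.png',cv2.convertScaleAbs(cv2.resize(im[160:420,200:400],None,fx=2.2,fy=2.2),alpha=1.5))
E
```

```text
[ 0.47776888 -0.13917816  0.20916951] [0.05550443 0.10897416 0.119527   0.12102017]
```

View pics/s4c.png

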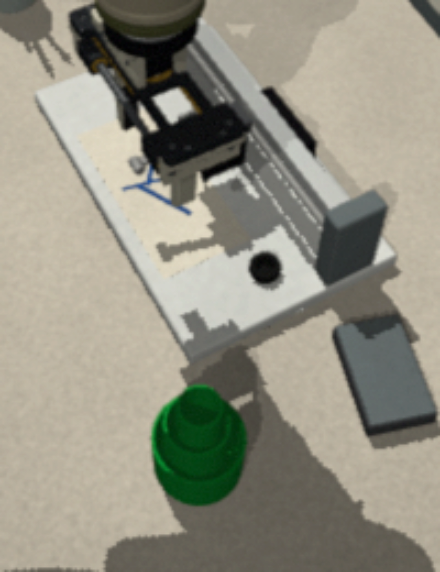

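All three pots are nested, with the top rim at 0.120 m as expected. Now for the lever.

Call:
{"api": "send_rows", "payload": {"plan": [[[-1,0.03,0.35,0,0],[-1,0.03,0.35,0,0],[-1,0.03,0.35,0,0],[-1,0.03,0.35,-0.15,0],[-1,0.03,0.35,-0.3,0],[-1,0.03,0.35,-0.45,0],[-1,0.03,0.35,-0.54,0],[-1,0.03,0.35,-0.54,0],[-1,0.03,0.35,-0.54,0],[-1,0.03,0.35,-0.54,0]]], "force": 15}}

```text
t: 14.22
tool_pos: [0.4847, -0.0709, 0.103]
orientation: [3.137, 0.149, 0.002]
force: [0.6, 0.1, 0.1]
opening: 0.0929
gripper_force: 0.0
```

```bash
python3 - <<'E'
from h import *
im,d=snap("side","s5")
print(telemetry.read_state()['tool_pos'])
cv2.imwrite('pics/s5c.png',cv2.convertScaleAbs(cv2.resize(im[170:290,210:350],None,fx=4.5,fy=4.5),alpha=1.7))
E
```

```text
[ 0.48515498 -0.07079478  0.10356801]
```

View pics/s5c.png

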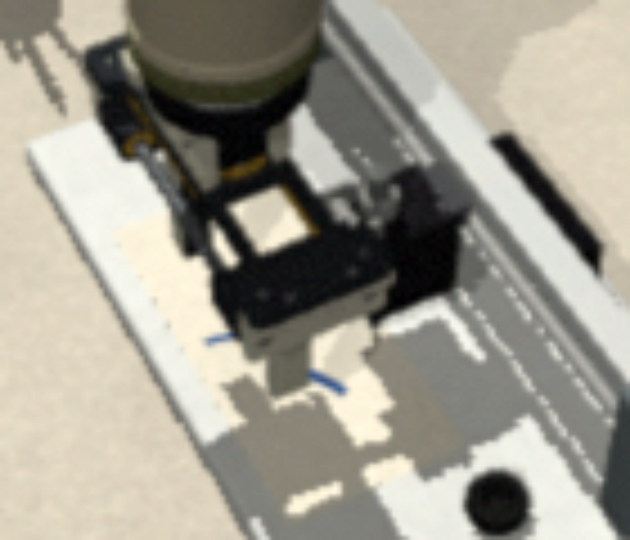

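The crossbar is hidden between the fingers, as planned. Closing on it.

Call:
{"api": "send_rows", "payload": {"plan": [[[0.9,0,0,-0.01,0],[0.9,0,0,-0.01,0],[0.9,0,0,-0.01,0],[0.9,0,0,-0.01,0],[0.9,0,0,-0.01,0],[0.9,0,0,-0.01,0],[0.9,0,0,-0.01,0],[0.9,0,0,-0.01,0],[0.9,0,0,-0.01,0],[0.9,0,0,-0.01,0],[0.9,0,0,-0.01,0],[0.9,0,0,-0.01,0],[0.9,0,0,-0.01,0],[0.9,0,0,-0.01,0]]]}}

```text
t: 15.43
tool_pos: [0.4839, -0.0696, 0.0996]
orientation: [-3.138, -0.151, 0.0]
force: [0.3, -0.2, 0.1]
opening: 0.0179
gripper_force: 15.0
```

Call:
{"api": "send_rows", "payload": {"plan": [[[0.9,-0.009,0,0.028,0],[0.9,-0.015,0,0.055,0],[0.9,-0.018,0,0.085,0],[0.9,-0.02,0,0.113,0],[0.9,-0.019,0,0.14,0],[0.9,-0.016,0,0.17,0],[0.9,-0.01,0,0.2,0],[0.9,-0.002,0,0.227,0],[0.9,0.009,0,0.255,0],[0.9,0.02,0.002,0.28,0],[0.9,0.02,0.002,0.28,0],[0.9,0.02,0.002,0.28,0],[0.9,0.02,0.002,0.28,0]]]}}

```text
t: 16.52
tool_pos: [0.4879, -0.0692, 0.1559]
orientation: [3.138, 0.151, 0.0]
force: [-5.0, 1.0, 3.8]
opening: 0.0177
gripper_force: 15.0
```

Call:
{"api": "send_rows", "payload": {"plan": [[[0.9,0.004,-0.04,0,0],[0.9,0.009,-0.09,0,0],[0.9,0.014,-0.15,0,0],[0.9,0.02,-0.21,0,0],[0.9,0.026,-0.27,0,0],[0.9,0.031,-0.33,0,0],[0.9,0.037,-0.39,0,0],[0.9,0.043,-0.45,0,0],[0.9,0.048,-0.5,0,0],[0.9,0.052,-0.55,0,0],[0.9,0.055,-0.58,0,0],[0.9,0.057,-0.597,0,0],[0.9,0.057,-0.597,0,0],[0.9,0.057,-0.597,0,0]]]}}

```text
t: 17.68
tool_pos: [0.4993, -0.1891, 0.1557]
orientation: [3.137, 0.15, 0.0]
force: [-2.8, -2.3, 2.9]
opening: 0.0177
gripper_force: 15.0
```

Not at the stop yet, so I'll creep on.

Call:
{"api": "send_rows", "payload": {"plan": [[[0.9,0.001,-0.01,0,0],[0.9,0.002,-0.02,0,0],[0.9,0.003,-0.03,0,0],[0.9,0.004,-0.04,0,0],[0.9,0.004,-0.04,0,0],[0.9,0.004,-0.04,0,0]]]}}

```text
t: 18.18
tool_pos: [0.4998, -0.1958, 0.1554]
orientation: [-3.136, -0.152, 0.001]
force: [-5.7, 4.0, 4.2]
opening: 0.018
gripper_force: 15.0
```

```bash
python3 - <<'E'
from h import *
im,d=snap("top","t6");s=telemetry.read_state()
print(s['tool_pos'],s['force'])
im2=viewer.read_camera("side")[0]
a=cv2.resize(im[150:260,290:420],None,fx=3,fy=3.27);b=cv2.resize(im2[190:310,250:380],None,fx=3,fy=3)
cv2.imwrite('pics/t6c.png',cv2.convertScaleAbs(np.hstack([cv2.resize(a,(390,360)),b]),alpha=1.7))
E
```

```text
[ 0.49982483 -0.19578449  0.15535556] [-5.99953247  3.22704029  4.31560362]
```

View pics/t6c.png

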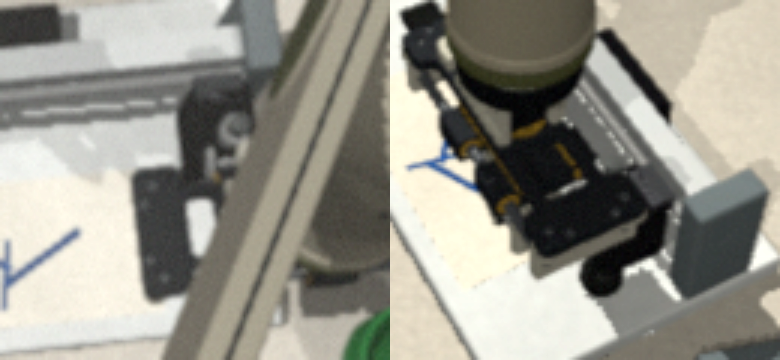

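Top view: the head has moved to the right end of the bridge. I'll nudge it to confirm it is on the stop.

Call:
{"api": "send_rows", "payload": {"plan": [[[0.9,0.001,-0.01,0,0],[0.9,0.001,-0.015,0,0],[0.9,0.001,-0.015,0,0],[0.9,0.001,-0.015,0,0]]]}}

```text
t: 18.62
tool_pos: [0.4995, -0.1964, 0.1546]
orientation: [-3.132, -0.153, 0.004]
force: [-5.9, 14.6, 5.3]
opening: 0.0179
gripper_force: 15.0
```

Call:
{"api": "send_rows", "payload": {"plan": [[[0.9,-0.012,0.007,-0.026,0],[0.9,-0.023,0.006,-0.053,0],[0.9,-0.031,0.005,-0.081,0],[0.9,-0.037,0.004,-0.109,0],[0.9,-0.041,0.004,-0.138,0],[0.9,-0.042,0.004,-0.167,0],[0.9,-0.04,0.004,-0.196,0],[0.9,-0.036,0.004,-0.224,0],[0.9,-0.03,0.005,-0.252,0],[0.9,-0.02,0.006,-0.28,0],[0.9,-0.018,0.006,-0.287,0],[0.9,-0.018,0.006,-0.287,0],[0.9,-0.018,0.006,-0.287,0]]]}}

```text
t: 19.7
tool_pos: [0.4968, -0.1964, 0.0982]
orientation: [-3.134, -0.152, 0.0]
force: [-4.3, 10.0, 7.5]
opening: 0.0181
gripper_force: 15.0
```

Call:
{"api": "send_rows", "payload": {"plan": [[[0.9,0,0.006,0,0],[0.9,0,0.006,0,0],[-1,0,0.006,0,0],[-1,0,0.006,0,0],[-1,0,0.006,0,0],[-1,0,0.006,0,0],[-1,0,0.006,0,0],[-1,0,0.006,0,0],[-1,0,0.006,0,0],[-1,0,0.006,0.2,0],[-1,0,0.006,0.4,0],[-1,0,0.006,0.6,0],[-1,0,0.006,0.6,0],[-1,0,1,0.6,0],[-1,0,1,0.6,0],[-1,0,1,0.6,0],[-1,0,1,0.6,0],[-1,0,1,0.6,0],[-1,0,1,0.6,0],[-1,0,1,0.6,0]]]}}

```text
t: 21.37
tool_pos: [0.4967, 0.003, 0.2182]
orientation: [3.137, 0.157, 0.001]
force: [0.9, -0.1, 0.7]
opening: 0.0931
gripper_force: 0.0
```

```bash
python3 - <<'E'
from h import *
s=telemetry.read_state();print(s['tool_pos'],s['force'],s['opening'])
im=viewer.read_camera("top")[0];im2,d=viewer.read_camera("side")
P=world("side",d);b,g,r=[im2[...,i].astype(int) for i in range(3)]
q=P[(g>1.6*r)&(g>1.6*b)&(g>25)&(P[...,1]<-.25)];print(np.percentile(q[:,2],[50,97,99]))
a=cv2.resize(im[150:290,290:450],(400,350));b=cv2.resize(im2[200:410,230:430],(400,420))
cv2.imwrite('pics/t7c.png',cv2.convertScaleAbs(np.hstack([cv2.copyMakeBorder(a,0,70,0,0,0),b]),alpha=1.7))
E
```

```text
[0.49667413 0.00297904 0.21820719] [ 0.86951635 -0.07730067  0.71253159] 0.09312619622235971
[0.05544532 0.11940991 0.12053593]
```

View pics/t7c.png

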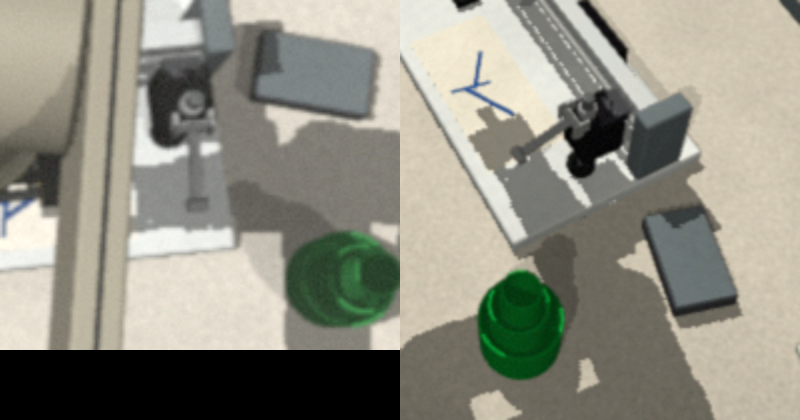

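The lever is down at side crop (518,153), the head is over the well and the nest is intact. I'll check the tip height and hand in.

```bash
python3 - <<'E'
from h import *
im,d=viewer.read_camera("side");P=world("side",d)
q=P[270:284,283:295].reshape(-1,3);q=q[q[:,2]>.06]
p=q[q[:,2]>.09];print(len(q),len(p),p.mean(0),p[:,2].max())
c=p[p[:,0]<p[:,0].min()+.012];z=np.median(c[:,2]);print(c.mean(0),z)
if .095<z<.116: print(order.close_job())
E
```

```text
70 70 [ 0.49981809 -0.19716783  0.10674209] 0.1120207192159498
[ 0.4968371  -0.19755938  0.10612737] 0.10671773150096409
the job is handed in; nothing more can be done
None
```

The job is handed in: the three pots are nested upright on the table beside the plotter, the pen is lowered over the cap well with the lever fully down, and the arm is clear. My last camera checks agreed with this, but the hand-in returned no verdict.

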